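# Clear the service mat and present the booth's circuit board for inspection

## Task

First clear the two brass lamp holders off the rubber mat by standing them upright in the blue divided crate, one to a cell. Then draw the steel-framed green circuit board out of its slot in the beech stand and, over the middle of the mat, hold it at about 45 degrees with the component side facing obliquely up (turned to whichever side you like), the handle rail as its higher edge and level, and every part of it at least 10 cm above the shelf. Finish still holding it there, quite still, and leave the black shutter plate, the orange bezel (both in the stand) and the reflector dish where they are.

Things in the scene. Friction and masses are not known exactly. Their poses are not given: they have to be found in the camera images.
- lamp_a: loose brass lamp holder, a stepped round post 76 mm tall, standing on the mat at the start: foot 36 mm diameter up to 20 mm high, narrowing to a 26 mm diameter cylinder from 36 mm to 76 mm above its foot (grip it there); about 0.12 kg. Origin: centre of its underside, z up its axis
- lamp_b: second brass lamp holder, identical to lamp_a; the two stand at least 70 mm apart
- crate: fixed blue open divided crate, 123 x 123 x 36 mm high, 5 mm walls and floor, one cross wall each way giving 2 x 2 square cells of 54 mm; walls and cross walls are 36 mm high. Origin: centre of its underside; x and y along its sides, z up
- cell0 (a point): centre of the floor (5 mm above the shelf) of the crate cell at the crate's -x, -y
- cell1 (a point): the same for the cell at -x, +y
- cell2 (a point): the same for the cell at +x, -y
- cell3 (a point): the same for the cell at +x, +y
- mat: fixed square black rubber service mat, 150 x 150 mm, 3 mm thick. Origin: centre of its underside, on the shelf; z up
- stand: fixed beech stand, 199 (x) x 134 (y) x 50 mm high; four slots across it at x = -72, -24, +24, +72 mm, each 14.5 mm wide (x), 114 long (y), 38 deep, floor 12 mm above the shelf. Board, shutter plate and bezel stand in the first three in any order, the last is empty. Origin: centre of its underside, z up; x points away from the robot within 0.3 rad
- board: green circuit board in a steel frame, 12 (x) x 110 (y) x 130 mm tall (z), 0.25 kg, upright in a slot (top 142 mm over the shelf, neighbours 97 mm). Its top 32 mm is a solid full-width handle rail: grip it across the 12 mm, mid-width. Origin: centre of the lower edge; z towards the rail; +x: normal of the component side (black chips), which starts facing along the stand's +x, away from the robot
- board_mid (a point): middle of the framed board, 65 mm above its origin along its z
- plate: glossy black shutter plate, 110 mm wide, 85 mm tall, 12 mm thick at the foot and 6 mm above, standing in a slot of the stand; leave alone. Origin: centre of its lower edge
- bezel: orange plastic bezel, open rectangular frame 108 mm wide, 82 mm tall, 12 mm thick, standing in a slot of the stand; leave alone. Origin: centre of its lower edge
- dish: silver reflector dish, 110 mm diameter, 34 mm high, loose on the shelf beyond the mat; leave alone. Origin: centre of its underside

How it is judged:
By the outcome, as a careful person would: the job done as asked, in the order asked, and still so for the second after the job is handed in, while the arm keeps its last pose, push and grip.
It also fails if it takes over 67 s, if anything falls off the work surface, if the arm or the gripper's body presses on something with over 40 N, if the wrist force passes 120 N, or if a joint passes its speed limit or range.

## Robot

A 7-joint arm with a two-finger parallel gripper is mounted at the origin on the work surface. World frame = base frame: x ahead of the robot, y to its left, z up, the work surface at z = 0. Lengths are in m, angles in rad, forces in N, time in s.
With the tool pointing down it reaches from about 0.4 to 0.875 m from the base axis. Payload 19.3 kg.
Tool frame: the origin (TCP) lies at the very end of the fingers, on their centre line; the grasp point (between the pads) lies 19 mm behind it; x points along the fingers, y is the direction in which the jaws open and shut, and the axes are right-handed (so a half turn about x gives the same grasp; the last joint's range is limited). The gripper opens to 85 mm and grips with 20 to 120 N. Pads are 22 mm wide; open, the fingers measure 114 mm over their backs; the gripper's body (76 mm by 85 mm) begins 54 mm behind the grasp point. The pads swing forward as they close: fully open they stand 13 mm farther back than shut.
Start: joints at [-1.391, 0.521, -0.036, 1.599, 0.021, 1.021, -0.113], TCP at [0.155, 0.606, 0.231] pointing down, gripper open.
Joint ranges: [-2.91, 2.91], [-0.3, 2.13], [-1.5, 1.42], [0.17, 2.43], [-1.26, 4.41], [0.16, 1.93], [-2.52, 2.52]. Speed limits (rad/s): [1.89, 1.89, 2.39, 2.39, 3.01, 3.01, 3.01].

## Interface

Orientations are given as [roll, pitch, yaw] about the fixed x, y, z axes, in that order (R = Rz(yaw) Ry(pitch) Rx(roll)).
In Python, from workcell import bot, grab_frame, job_done gives the robot as it stands.
- The arm moves only by the shell command python3 -m pendant 'ROWS' [OPENING] [FORCE]. ROWS is JSON, a list of rows, each a list of 4 numbers: the shift along the tool's x, y, z in mm, then the turn about the tool's x in degrees. A call has 1 to 12 rows; each row shifts and turns the commanded pose from where the row before left it, along the tool's axes as they then stand; what a row does not reach is not made up. A row lasts 1/8 s, in which the tool goes at most 62.5 mm and 10.7 degrees, less where a joint would pass 70% of its speed; a pose out of reach is approached as far as the arm can. A call is refused whole if a number of a shift passes 62.5 or a number of a turn 10.7, either way. A call with a gripper value outside its range is refused whole. OPENING is the opening, from -1 (shut) to 1 (fully open), set as the call begins (- or left out, the last holds). The fingers move at their own pace and stop on an object; FORCE is the grip in N (left out, the last holds). Time passes only in rows, so rows that do not move let the fingers close. It gives the time, the measured TCP pose, the force and the opening at its end, in the units of the state.
- bot.observe(): the state, without advancing time (a new reading comes with each control period).
- grab_frame(name): name is "scene" or "side" or "wrist"; returns a dict with "img" (400x640x3 uint8, red, green, blue), "fovy" (degrees; the focal length in pixels is half the picture's height over the tangent of half this angle, whatever the lens; pixels are square), "cx", "cy" (the principal point, pixels), "R" (3x3) and "t" (3): a world point X has camera coordinates R X + t. Camera axes: x right, y down, z forward; pixel columns grow to the right and rows downward; lengths in m; the calibration is good to about 2 mm. A picture is of the moment at which its call begins. There is no depth.
- job_done(): hands the job in, once; it reports no verdict.
The state is a dict: "clock": time; "qpos": joint angles; "qd": joint speeds; "joint_efforts": joint torques, N m; "position": TCP position; "tool_rot": TCP orientation; "force": force on the tool from outside, world axes, zero at the start; "moment": the same for the moment, N m; "grip_width": finger opening in m.
Only numpy, scipy, OpenCV 4.12 (cv2) and the standard library are available. Lean on these libraries where they do the work, as an engineer would, in place of code of your own. Each camera call takes 0.05 s, during which the arm holds its last target.

## Working session

There is one attempt and no reset: what is moved stays moved. The work goes in short steps, Python scripts to look and compute and a shell command to move; the robot and the scene stay as the last step left them, time stands still between calls to the robot, and variables do not carry over. Pictures are saved under pics/ and viewed, and the job is handed in when it is done.

```bash
ls; mkdir -p pics; python3 - <<'E'
from workcell import bot, grab_frame
import cv2
print(bot.observe())
for n in ["scene","side","wrist"]:
    f=grab_frame(n); cv2.imwrite(f"pics/{n}0.png",f["img"][:,:,::-1]); print(n,f["fovy"],f["cx"],f["cy"],f["R"],f["t"])
E
```

```text
pics
{'clock': 0.0, 'qpos': array([-1.39118582,  0.52203417, -0.03631514,  1.59998051,  0.02122574,
        1.02110127, -0.11279767]), 'qd': array([-1.63133802e-03, -6.22876659e-04,  9.97106326e-04, -6.34669215e-05,
        1.29050986e-03, -8.51941999e-04, -1.29269277e-03]), 'joint_efforts': array([ 1.13726178e-04, -9.27119780e+01,  1.98019199e+00, -3.69927263e+01,
        1.78764848e-02,  8.13331601e-03,  2.96864425e-05]), 'position': array([0.15448084, 0.60527031, 0.23072316]), 'tool_rot': array([-1.47514016,  1.56965858, -1.72495597]), 'force': array([1.13599927, 0.53216616, 0.04223719]), 'moment': array([ 0.01033555,  0.01402099, -0.02619441]), 'grip_width': 0.08539622148221103}
scene 52.10150406941761 323.55842199296177 201.183298321094 [[ 0.77047456  0.63704104  0.0234021 ]
 [ 0.34540441 -0.38633432 -0.85524358]
 [-0.53578423  0.66702662 -0.51769755]] [-0.45585146 -0.14816874  1.44638713]
side 49.66743708928313 322.22057816292704 200.42837323385518 [[ 0.82346105 -0.56709385  0.01778949]
 [-0.40171012 -0.60488065 -0.68756699]
 [ 0.40067553  0.55903842 -0.725903  ]] [-0.51245564  0.29237358  0.99358321]
wrist 66.09939633997126 323.45969757131843 196.9136857969254 [[ 0.24777258  0.9688176  -0.00109826]
 [ 0.91972898 -0.23486172  0.31454504]
 [ 0.30447883 -0.07894574 -0.94924192]] [-0.62500948 -0.04115887  0.38048938]
```

View pics/scene0.png

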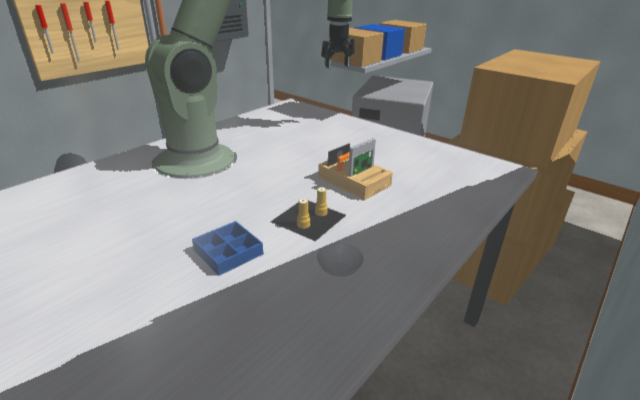

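View pics/side0.png

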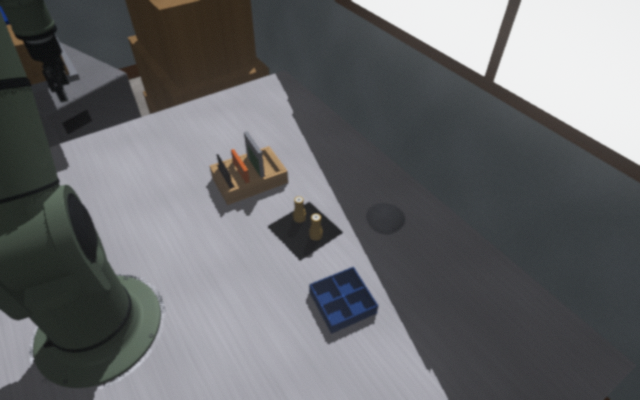

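View pics/wrist0.png

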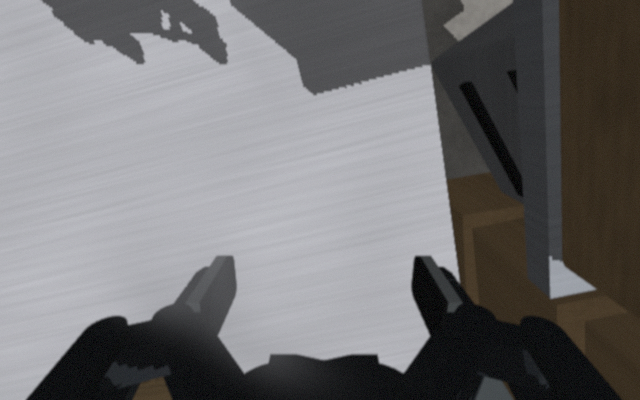

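```bash
cat > h.py <<'E'
import numpy as np, cv2
from workcell import bot, grab_frame
from scipy.spatial.transform import Rotation as Ro
def foc(f): return 200/np.tan(np.radians(f["fovy"]/2))
def proj(f,X):
    c=np.asarray(f["R"])@np.asarray(X,float)+f["t"]; return np.array([f["cx"]+foc(f)*c[0]/c[2], f["cy"]+foc(f)*c[1]/c[2]])
def ray(f,uv):
    R=np.asarray(f["R"]); o=-R.T@f["t"]; d=R.T@np.array([(uv[0]-f["cx"])/foc(f),(uv[1]-f["cy"])/foc(f),1]); return o,d/np.linalg.norm(d)
def onz(f,uv,z):
    o,d=ray(f,uv); return o+d*(z-o[2])/d[2]
def tri(rs):
    A=sum(np.eye(3)-np.outer(d,d) for o,d in rs); b=sum((np.eye(3)-np.outer(d,d))@o for o,d in rs); X=np.linalg.solve(A,b)
    return X,[np.linalg.norm(np.cross(X-o,d)) for o,d in rs]
def save(f,n,box=None,s=1):
    im=f["img"][:,:,::-1]
    if box: im=im[box[1]:box[3],box[0]:box[2]]
    cv2.imwrite(f"pics/{n}.png",cv2.resize(im,None,fx=s,fy=s,interpolation=cv2.INTER_CUBIC))
E
python3 - <<'E'
from h import *
np.set_printoptions(precision=4,suppress=True)
s=grab_frame("scene"); d=grab_frame("side")
save(s,"s1",(185,130,405,280),3.6); save(d,"d1",(200,120,410,340),2.7)
for n,f in (("scene",s),("side",d)):
    print(n,"origin",proj(f,[0,0,0]), "tcp",proj(f,bot.observe()["position"]))
for n,f,pts in (("scene",s,dict(mat=(309,218),crate=(228,246),stand=(355,176),dish=(340,262))),("side",d,dict(mat=(305,230),crate=(343,300),stand=(249,178),dish=(385,218)))):
    for k,p in pts.items(): print(n,k,onz(f,p,0.02))
E
```

```text
scene origin [194.6114 159.2707] tcp [337.0405  70.5106]
side origin [ 99.3215 327.5999] tcp [66.9011 96.5413]
scene mat [ 0.5698 -0.0361  0.02  ]
scene crate [ 0.504  -0.2589  0.02  ]
scene stand [0.5189 0.2468 0.02  ]
scene dish [ 0.7458 -0.1272  0.02  ]
side mat [ 0.5423 -0.0328  0.02  ]
side crate [ 0.5    -0.2644  0.02  ]
side stand [0.5121 0.2333 0.02  ]
side dish [ 0.7527 -0.1208  0.02  ]
```

View pics/s1.png

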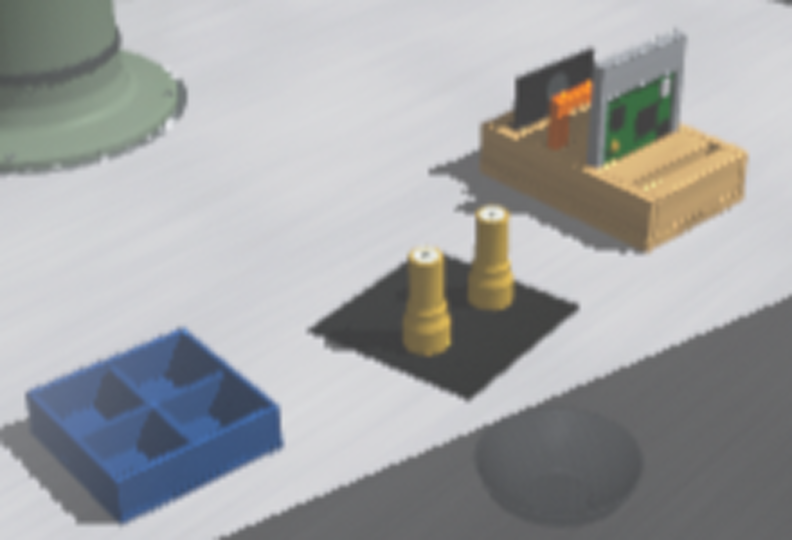

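View pics/d1.png

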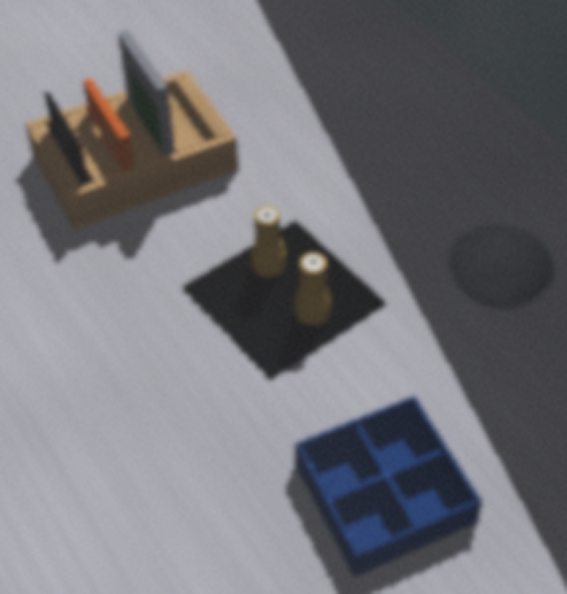

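```bash
python3 - <<'E'
from h import *
np.set_printoptions(precision=4,suppress=True)
s=grab_frame("scene"); d=grab_frame("side")
S=lambda u,v:(185+u/3.6-.36,130+v/3.6-.36); D=lambda u,v:(200+u/2.7-.31,120+v/2.7-.31)
for n,a,b in [("lamp1",(425,255),(313,262)),("lamp2",(492,213),(266,215))]:
    X,e=tri([ray(s,S(*a)),ray(d,D(*b))]); print(n,X,e, onz(s,S(*a),.079),onz(d,D(*b),.079))
def quad(n,z,sp,dp):
    sp=[onz(s,S(*p),z)[:2] for p in sp]; dp=[onz(d,D(*p),z)[:2] for p in dp]
    for nm,q in(("s",sp),("d",dp)):
        q=np.array(q); e=[np.linalg.norm(q[i]-q[(i+1)%4]) for i in range(4)]
        r=cv2.minAreaRect((q*1000).astype(np.float32)); print(n,nm,q.round(4).tolist(),"c",q.mean(0),"sides",np.array(e),"ang",r[2], [np.degrees(np.arctan2(*(q[(i+1)%4]-q[i])[::-1])) for i in range(4)])
# order: near-left ccw in images
quad("crate",.036,[(27,394),(183,329),(281,408),(122,484)],[(297,447),(415,399),(480,500),(356,556)])
quad("mat",.003,[(310,328),(418,252),(580,307),(469,399)],[(184,288),(296,222),(385,303),(270,379)])
quad("stand",.05,[(481,124),(580,88),(747,155),(652,198)],[(28,127),(185,73),(237,140),(78,196)])
# board rail top ends (outer/component edge), z .142
for f,C,ps in ((s,S,[(595,70),(684,35)]),(d,D,[(124,34),(167,86)])):
    print("rail",[onz(f,C(*p),.142) for p in ps])
E
```

```text
lamp1 [ 0.563  -0.0533  0.0807] [np.float64(0.0003663215857743488), np.float64(0.0003663215857742702)] [ 0.5613 -0.0518  0.079 ] [ 0.564  -0.0517  0.079 ]
lamp2 [0.5593 0.0262 0.0803] [np.float64(0.00030551826379818947), np.float64(0.00030551826379817635)] [0.5577 0.0284 0.079 ] [0.5598 0.0268 0.079 ]
crate s [[0.4357, -0.3104], [0.453, -0.191], [0.5742, -0.2092], [0.5576, -0.3271]] c [ 0.5051 -0.2594] sides [0.1207 0.1225 0.1192 0.1231] ang 81.75076293945312 [np.float64(81.75076498668783), np.float64(-8.50506212401234), np.float64(-97.99234723701802), np.float64(172.2006363662758)]
crate d [[0.4511, -0.1944], [0.5698, -0.2122], [0.5528, -0.3267], [0.4338, -0.3094]] c [ 0.5019 -0.2607] sides [0.12   0.1158 0.1202 0.1163] ang 81.47830963134766 [np.float64(-8.521826371394212), np.float64(-98.44698844920619), np.float64(171.71263500130488), np.float64(81.47831362874089)]
mat s [[0.4836, -0.0966], [0.4692, 0.0412], [0.6201, 0.0639], [0.633, -0.0849]] c [ 0.5515 -0.0191] sides [0.1386 0.1526 0.1494 0.1499] ang 4.9731059074401855 [np.float64(95.98477081573472), np.float64(8.533906184546929
[... 367 characters left out ...]
138, 0.1863], [0.4332, 0.3085], [0.6248, 0.2956], [0.6072, 0.1756]] c [0.5198 0.2415] sides [0.1237 0.1921 0.1213 0.1937] ang 86.15091705322266 [np.float64(80.99345709418658), np.float64(-3.8490848985181665), np.float64(-98.33225772519714), np.float64(176.82341703772522)]
stand d [[0.4256, 0.3118], [0.6181, 0.2977], [0.6087, 0.1652], [0.4239, 0.1833]] c [0.5191 0.2395] sides [0.1931 0.1329 0.1857 0.1285] ang 85.83283233642578 [np.float64(-4.167160823393591), np.float64(-94.07444239850511), np.float64(174.40904694874035), np.float64(89.2680095782621)]
rail [array([0.5386, 0.1808, 0.142 ]), array([0.5514, 0.2929, 0.142 ])]
rail [array([0.5459, 0.291 , 0.142 ]), array([0.5423, 0.1887, 0.142 ])]
```

```bash
cat >> h.py <<'E'
np.set_printoptions(precision=4,suppress=True)
def go(target,jawdeg=None):
    o=bot.observe(); R=Ro.from_euler('xyz',o["tool_rot"]).as_matrix()
    d=R.T@(np.array(target)-o["position"])*1000
    print("t",o["clock"],"pos",o["position"],"delta tool mm",d.round(1),"\nR",R.round(3).tolist(),"jaw yaw",np.degrees(np.arctan2(R[1,1],R[0,1])).round(2),"force",o["force"],"grip",o["grip_width"])
    if jawdeg is not None:
        # turn about tool x, tool x down: +turn => yaw decreases
        a=np.degrees(np.arctan2(R[1,1],R[0,1])); e=(a-jawdeg+90)%180-90; print("turn x deg",e)
E
python3 -c "
from h import *
go([.562,-.0525,.20],0)"
```

```text
t 0.35 pos [0.1545 0.6055 0.2312] delta tool mm [  31.3 -536.8  557.6] 
R [[-0.0, 0.247, 0.969], [-0.0, 0.969, -0.247], [-1.0, -0.0, -0.0]] jaw yaw 75.68 force [ 0.3166 -0.6044  0.1256] grip 0.08542725054617101
turn x deg 75.68215848690704
```

```bash
cat >> h.py <<'E'
def plan(target,turn,n):
    o=bot.observe(); R=Ro.from_euler('xyz',o["tool_rot"]).as_matrix(); D=(np.array(target)-o["position"])*1000/n
    print([[*(R.T@D).round(0).astype(int).tolist() if False else (Ro.from_euler('x',turn/n*k,degrees=True).as_matrix().T@(R.T@D)).round(0).astype(int).tolist(),round(turn/n,1)] for k in range(n)])
E
python3 -c "
from h import *
plan([.562,-.0525,.20],75.7,15)"
```

```text
Traceback (most recent call last):
  File "h.py", line 28
    print([[*(R.T@D).round(0).astype(int).tolist() if False else (Ro.from_euler('x',turn/n*k,degrees=True).as_matrix().T@(R.T@D)).round(0).astype(int).tolist(),round(turn/n,1)] for k in range(n)])
                                                   ^^
SyntaxError: invalid syntax
```

```bash
sed -i '$d' h.py; cat >> h.py <<'E'
    for k in range(n):
        v=Ro.from_euler('x',turn/n*k,degrees=True).as_matrix().T@(R.T@D)
        print([int(round(x)) for x in v]+[round(turn/n,1)],end=",")
    print()
E
python3 -c "
from h import *
plan([.562,-.0525,.20],75.7,15)"
```

```text
[2, -36, 37, 5.0],[2, -32, 40, 5.0],[2, -29, 43, 5.0],[2, -25, 45, 5.0],[2, -21, 47, 5.0],[2, -17, 49, 5.0],[2, -12, 50, 5.0],[2, -8, 51, 5.0],[2, -3, 51, 5.0],[2, 1, 52, 5.0],[2, 6, 51, 5.0],[2, 10, 51, 5.0],[2, 15, 49, 5.0],[2, 19, 48, 5.0],[2, 23, 46, 5.0],
```

```bash
python3 -m pendant '[[0,-36,37,5],[0,-32,40,5],[0,-29,43,5],[0,-25,45,5],[0,-21,47,5],[0,-17,49,5],[0,-12,50,5],[0,-8,51,5],[0,-3,51,5],[0,1,52,5],[0,6,51,5],[0,10,51,5]]'
python3 -c "
from h import *
go([.562,-.0525,.20],0)"
```

```text
clock: 1.85
position: [0.4819, 0.0784, 0.2315]
tool_rot: [1.875, 1.57, 0.576]
force: [1.8, 0.1, 0.8]
grip_width: 0.0854
t 1.85 pos [0.4819 0.0784 0.2315] delta tool mm [ 31.5  42.  147.6] 
R [[0.001, 0.963, 0.268], [0.0, 0.268, -0.963], [-1.0, 0.001, -0.0]] jaw yaw 15.54 force [1.7787 0.1376 0.8491] grip 0.0854313824810236
turn x deg 15.538818357470277
```

```bash
python3 -m pendant '[[0,14,49,5],[10,18,48,5],[20,21,47,5],[0,0,0,0]]'
python3 - <<'E'
from h import *
go([.562,-.0525,.120],0)
f=grab_frame("wrist"); save(f,"w1"); print(proj(f,[.562,-.0525,.079]),proj(f,[.559,.027,.079]),proj(f,[.5035,-.26,.036]))
E
```

```text
clock: 2.35
position: [0.5602, -0.0558, 0.1999]
tool_rot: [-0.702, 1.568, -2.267]
force: [0.1, 0.8, 0.1]
grip_width: 0.0856
t 2.35 pos [ 0.5602 -0.0558  0.1999] delta tool mm [79.9  2.  -3.4] 
R [[-0.002, 1.0, 0.006], [-0.002, 0.006, -1.0], [-1.0, -0.002, 0.002]] jaw yaw 0.35 force [0.1228 0.7907 0.1067] grip 0.08563311022853547
turn x deg 0.3523359356755975
[325.001  186.7344] [322.007   92.7776] [276.5374 337.0189]
```

View pics/w1.png

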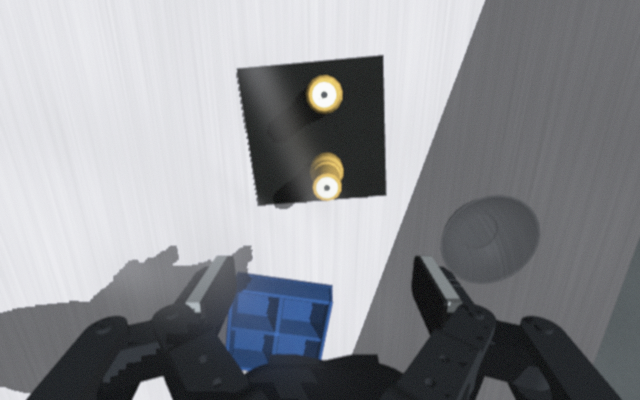

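```bash
python3 -m pendant '[[50,3,-4,0],[50,0,0,0],[40,0,0,0],[15,0,0,0],[0,0,0,0]]'
python3 -m pendant '[[0,0,0,0],[0,0,0,0],[0,0,0,0],[0,0,0,0]]' -1 40
python3 - <<'E'
from h import *
go([.562,-.0525,.13],0)
f=grab_frame("wrist"); save(f,"w2")
E
```

```text
clock: 3.02
position: [0.563, -0.0476, 0.0466]
tool_rot: [-2.075, 1.57, 2.65]
force: [1.1, 0.4, 0.2]
grip_width: 0.0857
clock: 3.52
position: [0.5633, -0.048, 0.0469]
tool_rot: [1.783, 1.57, 0.224]
force: [-1.5, 0.3, 8.6]
grip_width: 0.0244
t 3.525 pos [ 0.5633 -0.048   0.0469] delta tool mm [-83.1  -1.3   4.4] 
R [[0.001, 1.0, 0.012], [0.0, 0.012, -1.0], [-1.0, 0.001, -0.0]] jaw yaw 0.68 force [-1.4669  0.326   8.6331] grip 0.024406710817857544
turn x deg 0.6828554583296267
```

View pics/w2.png

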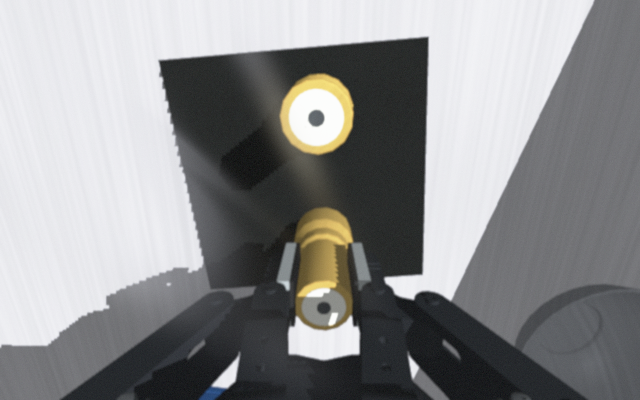

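```bash
python3 - <<'E'
from h import *
f=grab_frame("wrist"); print(onz(f,(323.5,307),.079), onz(f,(316.5,114),.079))
go([.5284,-.289,.13])
E
```

```text
[ 0.564  -0.0533  0.079 ] [0.5607 0.027  0.079 ]
t 3.625 pos [ 0.5633 -0.048   0.0469] delta tool mm [-83.2 -37.7 240.5] 
R [[0.001, 1.0, 0.012], [0.0, 0.012, -1.0], [-1.0, 0.001, -0.0]] jaw yaw 0.68 force [-2.0004  1.396   9.5255] grip 0.02428395903860652
```

```bash
python3 -m pendant '[[-30,0,0,0],[-40,0,10,0],[-13,-5,58,0],[0,-10,58,0],[0,-10,58,0],[0,-10,56,0],[0,0,0,0]]'
python3 - <<'E'
from h import *
go([.5284,-.289,.055])
f=grab_frame("wrist"); save(f,"w3"); print(proj(f,[.5284,-.2935,.036]),proj(f,[.5035,-.26,.036]))
E
```

```text
clock: 4.5
position: [0.5288, -0.2937, 0.1296]
tool_rot: [-0.136, 1.568, -1.702]
force: [0.2, 0.5, -1.2]
grip_width: 0.0244
t 4.5 pos [ 0.5288 -0.2937  0.1296] delta tool mm [74.6 -0.3 -4.8] 
R [[-0.0, 1.0, 0.005], [-0.002, 0.005, -1.0], [-1.0, -0.0, 0.002]] jaw yaw 0.31 force [ 0.2446  0.5417 -1.2349] grip 0.024427367184396757
[322.2826 199.9672] [290.4237 159.1044]
```

View pics/w3.png

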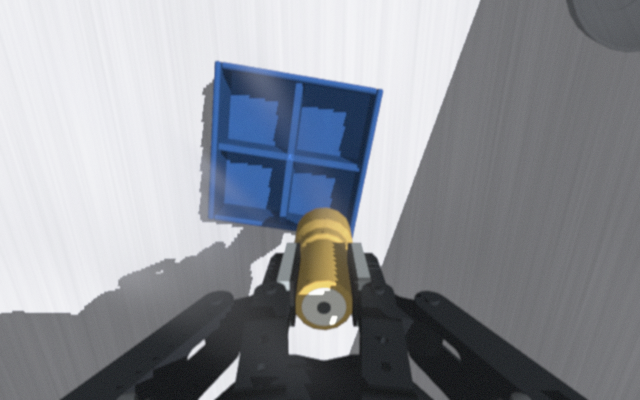

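```bash
python3 -m pendant '[[20,0,-3,0],[0,0,0,0]]'
python3 -c "
from h import *
go([.5284,-.2885,.052])"
```

```text
clock: 4.8
position: [0.5306, -0.2838, 0.1083]
tool_rot: [-2.219, 1.568, 2.507]
force: [-0.6, 0.3, -0.2]
grip_width: 0.0242
t 4.8 pos [ 0.5306 -0.2838  0.1083] delta tool mm [56.3 -2.2  4.8] 
R [[-0.002, 1.0, 0.014], [0.001, 0.014, -1.0], [-1.0, -0.002, -0.001]] jaw yaw 0.78 force [-0.6278  0.3036 -0.2366] grip 0.02419797216266199
```

```bash
python3 -m pendant '[[20,-2,5,0],[20,0,0,0],[10,0,0,0],[4,0,0,0],[0,0,0,0],[0,0,0,0]]'
python3 -c "
from h import *
go([.5284,-.2885,.050])"
```

```text
clock: 5.55
position: [0.5292, -0.2906, 0.0558]
tool_rot: [1.105, 1.57, -0.453]
force: [0.2, 0.4, -1.2]
grip_width: 0.0244
t 5.55 pos [ 0.5292 -0.2906  0.0558] delta tool mm [ 5.8 -0.7 -2.1] 
R [[0.001, 1.0, 0.012], [-0.0, 0.012, -1.0], [-1.0, 0.001, 0.0]] jaw yaw 0.69 force [ 0.2382  0.4179 -1.2449] grip 0.024391553371066
```

```bash
python3 -m pendant '[[4,0,0,0],[2,0,-2,0],[1,0,0,0],[0,0,0,0]]'
python3 -m pendant '[[0,0,0,0],[0,0,0,0],[0,0,0,0]]' 0.6
python3 - <<'E'
from h import *
go([.5284,-.2885,.15])
f=grab_frame("wrist"); save(f,"w4")
E
```

```text
clock: 6.05
position: [0.5289, -0.2885, 0.0489]
tool_rot: [1.791, 1.57, 0.232]
force: [-4.0, 2.2, 12.0]
grip_width: 0.0238
clock: 6.42
position: [0.5289, -0.2884, 0.0482]
tool_rot: [-1.474, 1.571, -3.033]
force: [-0.4, 0.4, 0.5]
grip_width: 0.0687
t 6.425 pos [ 0.5289 -0.2884  0.0482] delta tool mm [-101.8   -0.5    0. ] 
R [[-0.0, 1.0, 0.012], [-0.0, 0.012, -1.0], [-1.0, -0.0, 0.0]] jaw yaw 0.69 force [-0.352   0.3543  0.5311] grip 0.06874422783441324
```

View pics/w4.png

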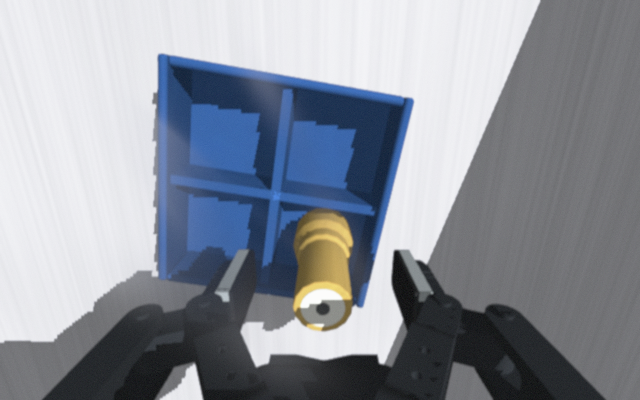

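```bash
python3 -m pendant '[[-50,0,0,0],[-45,0,-15,0],[0,5,-58,0],[0,6,-60,0],[0,6,-60,0],[0,6,-60,0],[0,6,-50,0],[0,0,-12,0],[0,0,0,0],[0,0,0,0]]'
python3 - <<'E'
from h import *
go([.5605,.027,.047],0)
f=grab_frame("wrist"); print(proj(f,[.5605,.027,.079])); save(f,"w5")
E
```

```text
clock: 7.72
position: [0.554, 0.0252, 0.1434]
tool_rot: [0.196, 1.57, -1.365]
force: [0.4, -0.7, -0.4]
grip_width: 0.0685
t 7.725 pos [0.554  0.0252 0.1434] delta tool mm [96.4  6.5 -1.8] 
R [[0.0, 1.0, 0.01], [-0.001, 0.01, -1.0], [-1.0, 0.0, 0.001]] jaw yaw 0.58 force [ 0.3738 -0.7433 -0.4242] grip 0.06852319300697644
turn x deg 0.5769650908408153
[331.5464 211.1436]
```

View pics/w5.png

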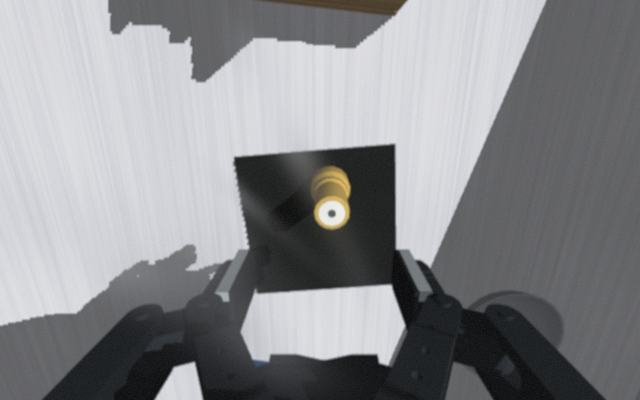

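```bash
python3 -m pendant '[[40,6,0,0],[40,0,0,0],[16,0,0,0],[0,0,0,0],[0,0,0,0]]'
python3 -m pendant '[[0,0,0,0],[0,0,0,0],[0,0,0,0]]' -1 40
python3 - <<'E'
from h import *
f=grab_frame("wrist"); save(f,"w6"); print(onz(f,(323,307),.079))
go([.4786,-.2265,.13])
E
```

```text
clock: 8.4
position: [0.5608, 0.0266, 0.0486]
tool_rot: [1.636, 1.569, 0.076]
force: [-0.3, 0.2, -0.0]
grip_width: 0.068
clock: 8.78
position: [0.5603, 0.027, 0.0479]
tool_rot: [1.923, 1.57, 0.364]
force: [-1.0, 0.1, 7.1]
grip_width: 0.0241
[0.5609 0.021  0.079 ]
t 8.825 pos [0.5604 0.027  0.0479] delta tool mm [-82.2 -84.8 252.5] 
R [[0.001, 1.0, 0.012], [0.0, 0.012, -1.0], [-1.0, 0.001, -0.0]] jaw yaw 0.69 force [-2.1342  0.3076  7.9969] grip 0.024535767632078258
```

View pics/w6.png

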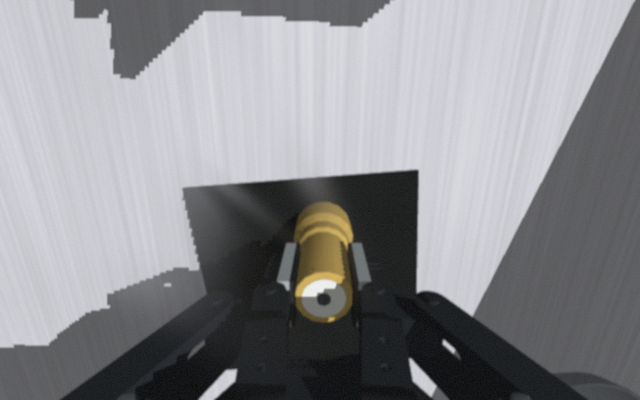

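```bash
python3 -m pendant '[[-35,0,0,0],[-40,0,10,0],[-8,-15,50,0],[0,-18,50,0],[0,-18,50,0],[0,-17,50,0],[0,-15,40,0],[0,0,0,0],[0,0,0,0]]'
python3 - <<'E'
from h import *
go([.4786,-.2245,.052])
E
```

```text
clock: 9.95
position: [0.4803, -0.2235, 0.1303]
tool_rot: [2.863, 1.57, 1.304]
force: [1.6, 0.2, -1.0]
grip_width: 0.0244
t 9.95 pos [ 0.4803 -0.2235  0.1303] delta tool mm [78.3 -1.7  1. ] 
R [[0.0, 1.0, 0.012], [0.0, 0.012, -1.0], [-1.0, 0.0, -0.0]] jaw yaw 0.7 force [ 1.5612  0.2122 -1.0401] grip 0.02437664617602597
```

```bash
python3 -m pendant '[[25,-1,2,0],[25,0,0,0],[18,0,0,0],[8,0,0,0],[3,0,0,0],[2,0,0,0],[0,0,0,0]]'
python3 -c "
from h import *
go([.4786,-.2245,.049])"
```

```text
clock: 10.82
position: [0.4794, -0.2262, 0.0499]
tool_rot: [1.358, 1.57, -0.201]
force: [-1.2, -0.4, 1.7]
grip_width: 0.0241
t 10.825 pos [ 0.4794 -0.2262  0.0499] delta tool mm [ 0.9 -0.8 -1.7] 
R [[0.001, 1.0, 0.012], [-0.0, 0.012, -1.0], [-1.0, 0.001, 0.0]] jaw yaw 0.68 force [-1.1615 -0.35    1.6616] grip 0.02414831989303096
```

```bash
python3 -m pendant '[[1,0,0,0],[0,0,0,0],[0,0,0,0],[0,0,0,0]]' 0.6
python3 -m pendant '[[-50,0,0,0],[-50,0,0,0],[-30,0,0,0],[0,0,0,0]]'
python3 - <<'E'
from h import *
f=grab_frame("wrist"); save(f,"w7"); s=grab_frame("scene");save(s,"s7",(185,130,405,280),3)
go([.543,.2386,.20])
E
```

```text
clock: 11.32
position: [0.4791, -0.2261, 0.0483]
tool_rot: [0.871, 1.571, -0.688]
force: [0.1, -0.1, 0.3]
grip_width: 0.0682
clock: 11.82
position: [0.4801, -0.2264, 0.1803]
tool_rot: [1.335, 1.567, -0.224]
force: [0.9, 0.8, -0.0]
grip_width: 0.0684
t 11.925 pos [ 0.4791 -0.2259  0.1781] delta tool mm [ -21.9   69.6 -463.6] 
R [[0.0, 1.0, 0.012], [0.0, 0.012, -1.0], [-1.0, 0.0, -0.0]] jaw yaw 0.7 force [-0.8709  0.0574  0.4395] grip 0.06835915558359595
```

View pics/w7.png

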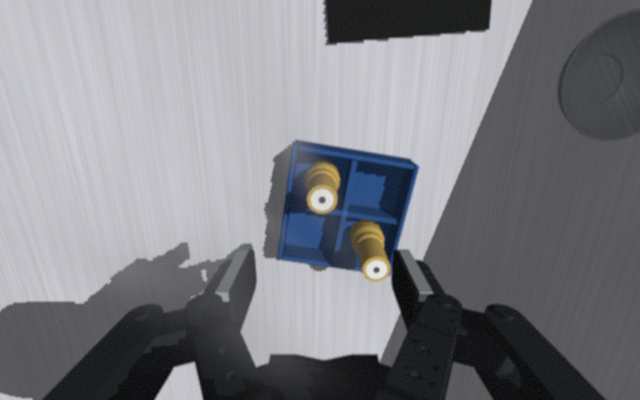

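View pics/s7.png

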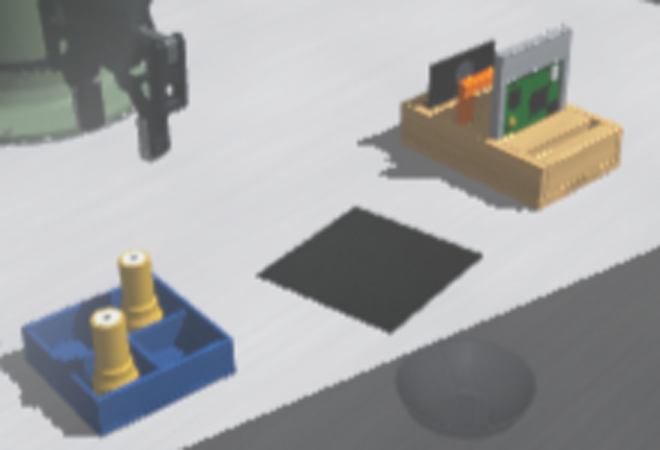

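```bash
python3 -m pendant '[[-35,9,-58,0],[-35,9,-58,0],[0,9,-58,0],[0,9,-58,0],[0,9,-58,0],[0,9,-58,0],[0,9,-58,0],[0,7,-45,0],[0,0,0,5],[0,0,0,0],[0,0,0,0]]' 0.3
python3 - <<'E'
from h import *
go([.543,.2386,.20],-4.5)
print(bot.observe()["qpos"])
f=grab_frame("wrist"); save(f,"w8"); print(proj(f,[.543,.2386,.142])); s=grab_frame("scene");save(s,"s8",(285,80,485,210),4)
E
```

```text
clock: 13.3
position: [0.5422, 0.2151, 0.2418]
tool_rot: [-0.811, 1.57, -2.456]
force: [0.9, 0.1, -0.4]
grip_width: 0.0556
t 13.3 pos [0.5422 0.2151 0.2418] delta tool mm [ 41.7  -0.9 -23.6] 
R [[-0.001, 0.997, -0.074], [-0.001, -0.074, -0.997], [-1.0, -0.001, 0.001]] jaw yaw -4.26 force [ 0.9483  0.0841 -0.367 ] grip 0.05556346393871975
turn x deg 0.23891054125267885
[-0.7766  0.4756  0.423   1.7181 -0.2253  0.9971 -0.3463]
[321.6577 170.3575]
```

View pics/w8.png

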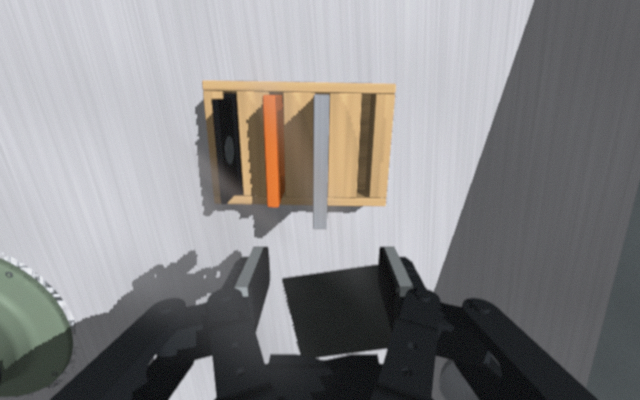

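View pics/s8.png

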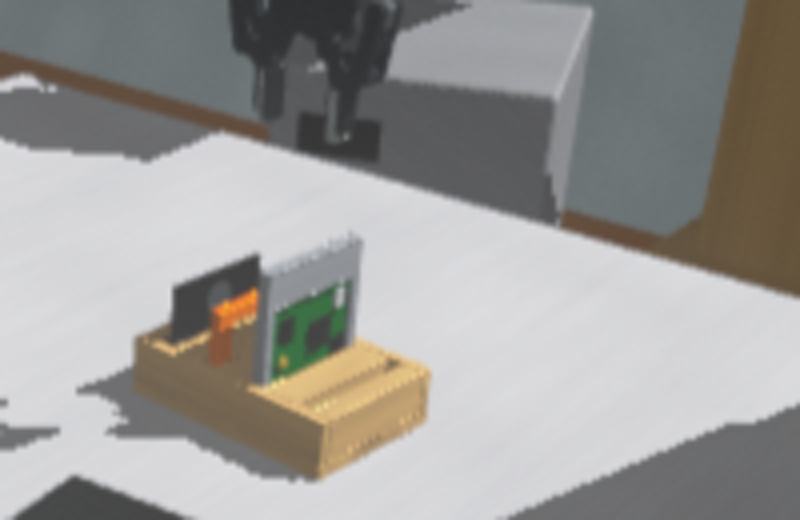

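```bash
python3 - <<'E'
from h import *
f=grab_frame("wrist"); im=f["img"].astype(int)
for r in (100,140,180,220,226,230):
    row=im[r,300:345]; print(r,[tuple(x) for x in row[8:34:2].tolist()])
for uv in [(321,95),(320.5,229)]: print(onz(f,uv,.142))
print("cam",-np.array(f["R"]).T@f["t"])
E
```

```text
100 [(210, 175, 127), (152, 128, 92), (105, 89, 70), (145, 150, 154), (165, 170, 177), (164, 167, 176), (162, 165, 174), (164, 170, 176), (162, 166, 173), (163, 167, 175), (152, 152, 155), (194, 161, 119), (206, 172, 123)]
140 [(107, 90, 68), (102, 87, 67), (104, 92, 77), (155, 158, 162), (162, 166, 171), (159, 162, 169), (161, 164, 170), (162, 165, 173), (158, 164, 171), (155, 159, 167), (157, 142, 127), (212, 177, 127), (212, 177, 128)]
180 [(116, 100, 79), (118, 99, 81), (117, 105, 94), (156, 155, 157), (159, 160, 163), (159, 159, 162), (164, 164, 167), (161, 160, 166), (157, 157, 162), (153, 152, 153), (190, 164, 127), (219, 184, 134), (215, 180, 133)]
220 [(206, 207, 213), (203, 204, 211), (166, 166, 172), (155, 158, 164), (161, 163, 170), (161, 163, 169), (163, 166, 173), (162, 166, 171), (158, 160, 166), (178, 178, 183), (202, 203, 208), (203, 202, 206), (209, 208, 214)]
226 [(204, 204, 212), (207, 208, 215), (172, 172, 178), (154, 156, 164), (164, 168, 174), (160, 166, 170), (165, 168, 174), (161, 164, 171), (159, 163, 168), (179, 181, 187), (205, 204, 210), (201, 201, 205), (205, 204, 210)]
230 [(203, 204, 211), (207, 207, 213), (205, 206, 212), (199, 197, 206), (200, 201, 206), (201, 201, 208), (204, 205, 209), (203, 203, 210), (198, 198, 204), (201, 201, 208), (206, 205, 211), (200, 202, 206), (205, 205, 211)]
[0.5472 0.2964 0.142 ]
[0.5382 0.1871 0.142 ]
cam [0.5492 0.2963 0.3848]
```

```bash
python3 -m pendant '[[40,-1,-13,0.5],[40,0,-13,0],[40,0,0,0],[0,0,0,0],[0,0,0,0]]'
python3 -c "
from h import *
go([.542,.2418,.108],-5)"
```

```text
clock: 14.08
position: [0.5442, 0.2416, 0.1238]
tool_rot: [2.063, 1.569, 0.408]
force: [1.4, -0.2, 1.0]
grip_width: 0.0556
t 14.075 pos [0.5442 0.2416 0.1238] delta tool mm [15.8 -2.2 -0. ] 
R [[0.001, 0.996, -0.084], [0.001, -0.084, -0.996], [-1.0, 0.001, -0.001]] jaw yaw -4.84 force [ 1.3988 -0.1834  1.0005] grip 0.05561016177071804
turn x deg 0.1571944369059679
```

```bash
python3 -m pendant '[[15,-2,0,0],[0,0,0,0],[0,0,0,0]]'
python3 -m pendant '[[0,0,0,0],[0,0,0,0],[0,0,0,0],[0,0,0,0]]' -1 30
python3 -c "
from h import *
go([.542,.2418,.108],-5)
f=grab_frame('wrist'); save(f,'w9')"
```

```text
clock: 14.45
position: [0.5415, 0.242, 0.1077]
tool_rot: [2.183, 1.57, 0.529]
force: [0.8, -0.3, 0.4]
grip_width: 0.0553
clock: 14.95
position: [0.5416, 0.242, 0.1075]
tool_rot: [2.056, 1.57, 0.401]
force: [0.0, 0.4, 4.0]
grip_width: 0.0115
t 14.95 pos [0.5416 0.242  0.1075] delta tool mm [-0.5  0.4  0.1] 
R [[0.0, 0.996, -0.084], [0.0, -0.084, -0.996], [-1.0, 0.0, -0.0]] jaw yaw -4.82 force [0.0009 0.413  4.0315] grip 0.011509591391951282
turn x deg 0.1806984809234109
```

View pics/w9.png

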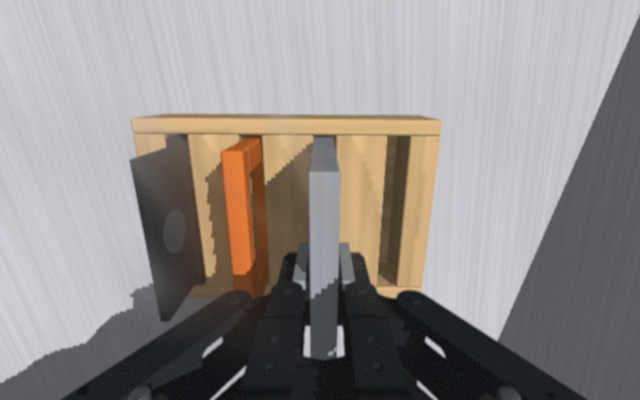

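```bash
python3 -m pendant '[[0,0,0,0],[-10,0,0,0],[-20,0,0,0],[-30,0,0,0],[-40,0,0,0],[-40,0,0,0],[-40,0,0,0],[-20,0,0,0],[0,0,0,0]]' - 90
python3 -c "
from h import *
go([.551,-.019,.3])
print(bot.observe()['qpos'])
f=grab_frame('wrist'); save(f,'w10');f=grab_frame('scene'); save(f,'s10')"
```

```text
clock: 16.12
position: [0.5416, 0.242, 0.3086]
tool_rot: [2.268, 1.569, 0.613]
force: [-0.2, 0.8, -2.1]
grip_width: 0.0107
t 16.125 pos [0.5416 0.242  0.3086] delta tool mm [  8.3  31.2 259.3] 
R [[0.002, 0.996, -0.084], [0.001, -0.084, -0.996], [-1.0, 0.002, -0.001]] jaw yaw -4.82 force [-0.2491  0.847  -2.0801] grip 0.01065890380919305
[-0.8343  0.4288  0.4509  1.6102 -0.2006  1.1466 -0.4205]
```

View pics/w10.png

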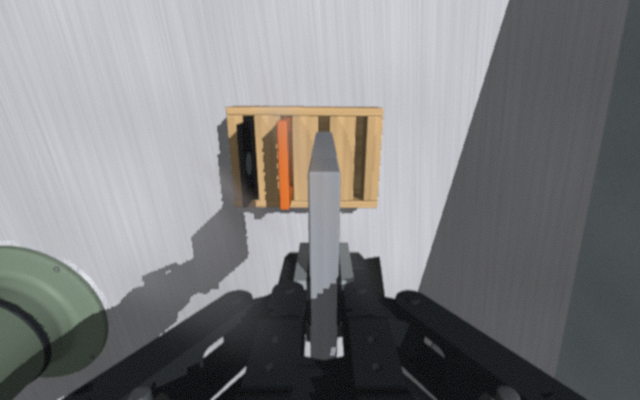

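View pics/s10.png

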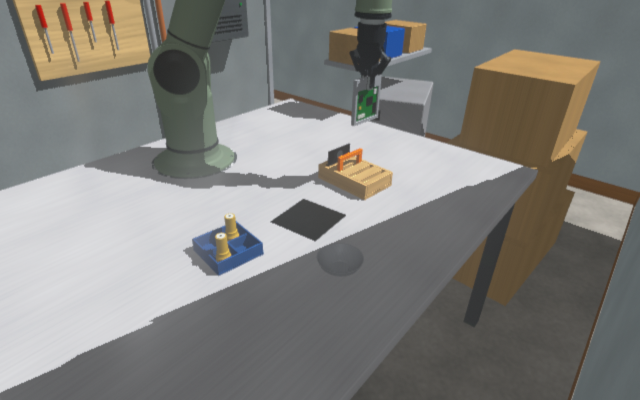

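```bash
python3 -m pendant '[[0,7,52,0],[0,7,52,0],[0,7,52,0],[0,6,52,0],[0,4,51,0],[0,0,0,-3],[0,0,0,0],[0,0,0,0]]'
python3 -c "
from h import *
go([.551,-.019,.3])
print(bot.observe()['qpos'])"
```

```text
clock: 17.23
position: [0.5503, -0.0181, 0.3067]
tool_rot: [-1.471, 1.57, -3.073]
force: [0.4, -0.5, -2.3]
grip_width: 0.011
t 17.225 pos [ 0.5503 -0.0181  0.3067] delta tool mm [6.7 0.7 0.9] 
R [[-0.001, 0.999, -0.032], [-0.0, -0.032, -0.999], [-1.0, -0.001, 0.0]] jaw yaw -1.83 force [ 0.4257 -0.4714 -2.2882] grip 0.010958055722609217
[-0.4523  0.3614  0.5086  1.722  -0.1934  1.1094  0.0838]
```

```bash
python3 -m pendant '[[0,50,0,0],[0,60,0,0],[0,60,0,0],[0,60,0,0],[0,50,0,0],[0,30,0,0],[0,30,0,0],[0,30,0,0],[0,0,0,0]]'
python3 -c "
from h import *
go([.551,-.019,.3])
print(bot.observe()['qpos'])"
```

```text
clock: 18.35
position: [0.8969, -0.0305, 0.3028]
tool_rot: [1.497, 1.565, -0.111]
force: [0.0, -0.7, -2.9]
grip_width: 0.0112
t 18.35 pos [ 0.8969 -0.0305  0.3028] delta tool mm [   0.8 -346.1    1.1] 
R [[0.006, 0.999, -0.036], [-0.001, -0.036, -0.999], [-1.0, 0.006, 0.0]] jaw yaw -2.09 force [ 0.0461 -0.7306 -2.8906] grip 0.011178852731281526
[-0.0771  1.1741  0.532   0.2132 -0.4985  1.7763 -0.0034]
```

```bash
python3 -m pendant '[[0,40,0,0],[0,40,0,0],[0,40,0,0],[0,0,0,0]]'
python3 -c "
from h import *
go([.551,-.019,.3])
print(bot.observe()['qpos'])"
```

```text
clock: 18.85
position: [0.9148, -0.0416, 0.2942]
tool_rot: [1.739, 1.524, 0.108]
force: [0.6, 0.0, -2.0]
grip_width: 0.0111
t 18.85 pos [ 0.9148 -0.0416  0.2942] delta tool mm [ -22.6 -363.9   -1. ] 
R [[0.046, 0.997, -0.059], [0.005, -0.06, -0.998], [-0.999, 0.046, -0.008]] jaw yaw -3.43 force [ 0.6429  0.0453 -2.0116] grip 0.011079637594276777
[-0.0666  1.2379  1.002   0.1735 -0.9688  1.7611  0.022 ]
```

```bash
python3 -m pendant '[[0,62,0,0],[0,62,0,0],[0,62,0,0],[0,62,0,0],[0,62,0,0],[0,62,0,0]]'
python3 -c "
from h import *
go([.551,-.019,.3])
print(bot.observe()['qpos'])"
```

```text
clock: 19.6
position: [1.0075, -0.0488, 0.2679]
tool_rot: [1.61, 1.275, -0.02]
force: [-1.1, 0.5, -2.2]
grip_width: 0.0106
t 19.6 pos [ 1.0075 -0.0488  0.2679] delta tool mm [-163.9 -428.3   -3.7] 
R [[0.291, 0.955, -0.058], [-0.006, -0.059, -0.998], [-0.957, 0.291, -0.011]] jaw yaw -3.51 force [-1.1201  0.5443 -2.1655] grip 0.010579669019826213
[-0.0617  1.288   1.0639  0.1725 -1.0484  1.4719  0.0314]
```

```bash
python3 -m pendant '[[0,62,0,0],[0,62,0,0],[0,62,0,0],[0,62,0,0],[0,62,0,0],[0,62,0,0],[0,62,0,0],[0,0,0,0]]'
python3 -c "
from h import *
go([.551,-.019,.3])
o=bot.observe();print(o['qpos'],o['qd'])"
```

```text
clock: 20.6
position: [1.0806, -0.056, 0.3476]
tool_rot: [1.593, 0.986, -0.037]
force: [-0.5, -0.6, -2.0]
grip_width: 0.0107
t 20.6 pos [ 1.0806 -0.056   0.3476] delta tool mm [-253.3 -468.9   -6.8] 
R [[0.552, 0.832, -0.056], [-0.021, -0.053, -0.998], [-0.834, 0.552, -0.012]] jaw yaw -3.65 force [-0.4914 -0.601  -2.0097] grip 0.010692858076452785
[-0.0583  1.2456  1.0679  0.1685 -1.0583  1.2275  0.036 ] [-0.0012  0.0199 -0.0041  0.0073  0.0014  0.0266 -0.0004]
```

```bash
python3 -m pendant '[[0,50,0,0],[0,62,0,0],[0,62,0,0],[0,50,0,0],[0,30,0,0],[0,0,0,0]]'
python3 -c "
from h import *
go([.551,-.019,.3])
o=bot.observe();print(o['qpos'],o['qd'])"
```

```text
clock: 21.35
position: [1.1015, -0.059, 0.4332]
tool_rot: [1.59, 0.828, -0.041]
force: [-0.4, -0.1, -2.7]
grip_width: 0.0111
t 21.35 pos [ 1.1015 -0.059   0.4332] delta tool mm [-275.2 -496.6   -7.8] 
R [[0.676, 0.735, -0.055], [-0.028, -0.049, -0.998], [-0.736, 0.676, -0.013]] jaw yaw -3.85 force [-0.4027 -0.1031 -2.6841] grip 0.011135152666063623
[-0.059   1.1849  1.0682  0.1688 -1.0565  1.1293  0.0384] [-0.0006  0.0185 -0.0028  0.0069 -0.0009  0.008   0.0005]
```

```bash
python3 -m pendant '[[0,50,0,0],[0,40,0,0],[0,0,0,0]]'
python3 -c "
from h import *
go([.551,-.019,.3])
o=bot.observe();print(o['qpos'],np.degrees(o['tool_rot']))"
```

```text
clock: 21.72
position: [1.1046, -0.0597, 0.47]
tool_rot: [1.589, 0.772, -0.042]
force: [0.9, -0.6, -2.8]
grip_width: 0.0108
t 21.725 pos [ 1.1046 -0.0597  0.47  ] delta tool mm [-279.1 -509.    -8.1] 
R [[0.716, 0.696, -0.055], [-0.03, -0.047, -0.998], [-0.697, 0.717, -0.013]] jaw yaw -3.9 force [ 0.9263 -0.6049 -2.8426] grip 0.01083922365272236
[-0.0597  1.1575  1.0684  0.1684 -1.0549  1.1009  0.0391] [91.0216 44.2229 -2.4345]
```

```bash
python3 -c "
from h import *
go([.529,-.018,.28])"; python3 -m pendant '[[0,0,0,-1],[-8,-15,0,0],[-12,-25,0,0],[-12,-40,0,0],[0,0,0,0]]'; python3 -c "
from h import *
go([.529,-.018,.28])
o=bot.observe();print(o['qpos'],np.degrees(o['tool_rot']))"
```

```text
t 21.725 pos [ 1.1046 -0.0597  0.47  ] delta tool mm [-280.9 -538.7   -7.6] 
R [[0.716, 0.696, -0.055], [-0.03, -0.047, -0.998], [-0.697, 0.717, -0.013]] jaw yaw -3.9 force [ 0.9263 -0.6049 -2.8426] grip 0.01083922365272236
clock: 22.35
position: [1.0435, -0.0579, 0.4411]
tool_rot: [1.576, 0.774, -0.041]
force: [0.8, 0.7, -2.2]
grip_width: 0.0109
t 22.35 pos [ 1.0435 -0.0579  0.4411] delta tool mm [-256.1 -475.8  -16.1] 
R [[0.714, 0.698, -0.045], [-0.03, -0.034, -0.999], [-0.699, 0.715, -0.004]] jaw yaw -2.81 force [ 0.7798  0.7087 -2.185 ] grip 0.01089289823177841
[-0.3218  0.9869  1.0346  0.8061 -1.0848  0.8923  0.3936] [90.3021 44.3594 -2.3761]
```

```bash
python3 -m pendant '[[-23,-43,-1,0],[-23,-43,-1,0],[-23,-43,-2,0],[-23,-43,-1,0],[-23,-43,-2,0],[-23,-43,-1,0],[0,0,0,0]]'; python3 -c "
from h import *
go([.529,-.018,.28])
o=bot.observe();print(o['qpos'],np.degrees(o['tool_rot']))"
```

```text
clock: 23.22
position: [0.7733, -0.0382, 0.3576]
tool_rot: [1.577, 0.769, -0.04]
force: [1.0, -0.2, -1.9]
grip_width: 0.0111
t 23.225 pos [ 0.7733 -0.0382  0.3576] delta tool mm [-122.1 -226.    -9.1] 
R [[0.718, 0.694, -0.044], [-0.028, -0.034, -0.999], [-0.695, 0.719, -0.004]] jaw yaw -2.77 force [ 1.016  -0.224  -1.8517] grip 0.011090026612134825
[-0.678   0.4899  0.8842  1.8277 -1.2035  0.3533  0.9692] [90.3472 44.037  -2.2667]
```

```bash
cat > fk.py <<'E'
from h import *
from scipy.optimize import least_squares
S=[([-1.39118582,0.52203417,-0.03631514,1.59998051,0.02122574,1.02110127,-0.11279767],[.15448,.60527,.23072],[-1.47514,1.56966,-1.72496]),
([-0.7766,0.4756,0.423,1.7181,-0.2253,0.9971,-0.3463],[0.5422,0.2151,0.2418],[-0.811,1.57,-2.456]),
([-0.4523,0.3614,0.5086,1.722,-0.1934,1.1094,0.0838],[0.5503,-0.0181,0.3067],[-1.471,1.57,-3.073]),
([-0.0771,1.1741,0.532,0.2132,-0.4985,1.7763,-0.0034],[0.8969,-0.0305,0.3028],[1.497,1.565,-0.111]),
([-0.0617,1.288,1.0639,0.1725,-1.0484,1.4719,0.0314],[1.0075,-0.0488,0.2679],[1.61,1.275,-0.02]),
([-0.0597,1.1575,1.0684,0.1684,-1.0549,1.1009,0.0391],[1.1046,-0.0597,0.47],[1.589,0.772,-0.042]),
([-0.3218,0.9869,1.0346,0.8061,-1.0848,0.8923,0.3936],[1.0435,-0.0579,0.4411],[1.576,0.774,-0.041]),
([-0.678,0.4899,0.8842,1.8277,-1.2035,0.3533,0.9692],[0.7733,-0.0382,0.3576],[1.577,0.769,-0.04])]
def fk(q,p,s):
    z=lambda a:Ro.from_euler('z',a).as_matrix(); y=lambda a:Ro.from_euler('y',a).as_matrix()
    e=np.array([0,0,1.])
    R=z(s[0]*q[0]+p[4])@y(q[1]); x=np.array([0,0,p[0]])+R@np.array([p[7],0,p[1]])
    R=R@z(s[1]*q[2]+p[5])@y(q[3]); x=x+R@np.array([p[8],0,p[2]])
    R=R@z(s[2]*q[4]+p[6])@y(q[5]); x=x+R@e*p[3]
    return x,R
if __name__=="__main__":
    import itertools
    for s in itertools.product([1,-1],repeat=3):
        def r(p):
            o=[]
            for q,x,rot in S:
                X,R=fk(q,p,s); T=Ro.from_euler('xyz',rot).as_matrix(); o+=list(X-x)+list(.3*(R[:,2]-T[:,0]))
            return o
        L=least_squares(r,[.3,.4,.4,.25,0,0,0,0,0]); print(s,L.cost,L.x)
E
python3 fk.py
```

```text
(1, 1, 1) 0.5160428202561999 [ 0.5134  0.5731  0.2306  0.6982 -0.4979  0.2726  0.0427 -0.3005  0.2396]
(1, 1, -1) 0.8157916235519814 [ 0.4402  0.706  -0.0245  0.6736 -0.7652 -0.6374  0.1473 -0.2479  0.4345]
(1, -1, 1) 0.34705785208921147 [-0.2263  0.7045  0.2323  0.5254  0.4656  1.4018 -0.1846 -0.3516 -0.3369]
(1, -1, -1) 0.5280015099708866 [-0.4585  0.751   0.476   0.1196  0.0654  1.367  -0.9317 -0.4705 -0.1707]
(-1, 1, 1) 0.21983866356028733 [ 1.6597  0.0387  0.1658  0.6733 -1.0633  0.1303  0.3888  0.6906  0.4675]
(-1, 1, -1) 0.3384139475658616 [-0.7221  0.8891  0.2773 -0.0047 -0.237  -1.2067 -0.2059 -0.2278 -0.4113]
(-1, -1, 1) 0.22803211912169358 [-0.2548  0.6794  0.4798  0.0582 -0.1406  0.1695  1.0541 -0.1937 -0.1766]
(-1, -1, -1) 0.0011488692455914932 [ 0.3152  0.5186  0.4336  0.3279 -0.0542 -0.0152  0.0051 -0.017  -0.024 ]
```

```bash
cat > reach.py <<'E'
from fk import *
p=[0.3152,0.5186,0.4336,0.3279,-0.0542,-0.0152,0.0051,-0.017,-0.024]; s=(-1,-1,-1)
lo=np.array([-2.91,-.3,-1.5,.17,-1.26,.16]);hi=np.array([2.91,2.13,1.42,2.43,4.41,1.93])
q0=np.array(bot.observe()["qpos"][:6])
for tgt in [(.53,-.018,.22),(.53,-.018,.28),(.53,-.018,.34),(.53,-.018,.42),(.53,-.018,.5),(.62,-.025,.3)]:
  best=None
  for k in range(12):
    st=np.clip(q0 if k==0 else np.random.default_rng(k).uniform(lo,hi),lo+.01,hi-.01)
    f=lambda q:np.r_[(fk(q,p,s)[0]-tgt)*3,(fk(q,p,s)[1][:,2]-[.707,-.03,-.707]),.001*(q-q0)]
    L=least_squares(f,st,bounds=(lo,hi))
    if k==0: print(tgt,"local",L.cost.round(5),L.x.round(2))
    if best is None or L.cost<best.cost: best=L
  print("   best",best.cost.round(5),best.x.round(2))
E
python3 reach.py
```

```text
(0.53, -0.018, 0.22) local 0.01523 [-1.    0.19  1.02  2.35 -1.26  0.16]
   best 0.00128 [-0.03  0.19 -0.02  2.43  3.1   0.23]
(0.53, -0.018, 0.28) local 0.00378 [-1.4   0.15  1.42  2.36 -1.26  0.16]
   best 9e-05 [ 1.32  0.13 -1.4   2.43  2.23  0.16]
(0.53, -0.018, 0.34) local 0.0 [-0.87 -0.1   0.73  2.34  0.97  0.16]
   best 0.0 [-0.87 -0.1   0.73  2.34  0.97  0.16]
(0.53, -0.018, 0.42) local 0.0 [-0.23 -0.16  0.15  2.2   0.19  0.33]
   best 0.0 [-0.23 -0.16  0.15  2.2   0.19  0.33]
(0.53, -0.018, 0.5) local 0.0 [-0.3  -0.22  0.19  2.04  0.19  0.54]
   best 0.0 [-0.3  -0.22  0.19  2.04  0.19  0.54]
(0.62, -0.025, 0.3) local 0.00084 [-0.74  0.22  0.78  2.18 -1.26  0.16]
   best 1e-05 [ 0.71  0.23 -0.81  2.22  1.78  0.16]
```

```bash
python3 -c "
from h import *
go([.77,-.035,.46])"; python3 -m pendant '[[-18,18,0,0],[-24,24,0,0],[-22,22,0,0],[-10,10,0,0],[0,0,0,0]]'; python3 -c "
from h import *
go([.529,-.018,.46])
o=bot.observe();print(o['qpos'],np.degrees(o['tool_rot']))"
```

```text
t 23.225 pos [ 0.7733 -0.0382  0.3576] delta tool mm [-73.7  71.3  -3.5] 
R [[0.718, 0.694, -0.044], [-0.028, -0.034, -0.999], [-0.695, 0.719, -0.004]] jaw yaw -2.77 force [ 1.016  -0.224  -1.8517] grip 0.011090026612134825
clock: 23.85
position: [0.7738, -0.0381, 0.4627]
tool_rot: [1.573, 0.767, -0.041]
force: [-0.1, 1.2, -3.1]
grip_width: 0.0112
t 23.85 pos [ 0.7738 -0.0381  0.4627] delta tool mm [-174.8 -172.3   -9.5] 
R [[0.719, 0.693, -0.043], [-0.03, -0.031, -0.999], [-0.694, 0.72, -0.002]] jaw yaw -2.56 force [-0.0856  1.2295 -3.1223] grip 0.011160168565898665
[-0.8454  0.479   1.1724  1.6814 -0.959   0.5828  0.6943] [90.1354 43.9545 -2.3693]
```

```bash
python3 -m pendant '[[-22,-22,-1,0],[-22,-22,-1,0],[-22,-22,-1,0],[-22,-22,-1,0],[0,0,0,0]]'; python3 -c "
from h import *
go([.529,-.018,.46])
o=bot.observe();print(o['qpos'],np.degrees(o['tool_rot']))"
```

```text
clock: 24.48
position: [0.6616, -0.0309, 0.4587]
tool_rot: [1.573, 0.786, -0.049]
force: [1.2, 0.4, -2.4]
grip_width: 0.0107
t 24.475 pos [ 0.6616 -0.0309  0.4587] delta tool mm [-94.9 -93.2  -6.2] 
R [[0.706, 0.707, -0.051], [-0.035, -0.037, -0.999], [-0.708, 0.706, -0.002]] jaw yaw -2.99 force [ 1.1697  0.4027 -2.4059] grip 0.010726630155396277
[-1.274   0.2125  1.4085  1.9224 -0.5098  0.431   0.3752] [90.1299 45.0525 -2.8032]
```

```bash
python3 -m pendant '[[-16,-15,-1,0],[-16,-15,-1,0],[-16,-15,-1,0],[0,0,0,0]]'; python3 -c "
from h import *
go([.529,-.018,.46])
o=bot.observe();print(o['qpos'],np.degrees(o['tool_rot']))"
```

```text
clock: 24.98
position: [0.6196, -0.0256, 0.4433]
tool_rot: [1.586, 0.853, -0.037]
force: [0.3, -0.8, -2.2]
grip_width: 0.0111
t 24.975 pos [ 0.6196 -0.0256  0.4433] delta tool mm [-72.3 -57.5  -3.3] 
R [[0.658, 0.752, -0.049], [-0.025, -0.044, -0.999], [-0.753, 0.658, -0.01]] jaw yaw -3.34 force [ 0.2796 -0.7562 -2.1772] grip 0.011126602457728299
[-1.2503 -0.0437  1.1414  1.9741  0.2736  0.4854 -0.3436] [90.898  48.8489 -2.1443]
```

```bash
python3 -m pendant '[[-18,-14,-1,0],[-18,-14,-1,0],[-18,-14,-1,0],[0,0,0,0],[0,0,0,0]]'; python3 -c "
from h import *
go([.529,-.018,.46])
o=bot.observe();print(o['qpos'],np.degrees(o['tool_rot']))"
```

```text
clock: 25.6
position: [0.5533, -0.0196, 0.4553]
tool_rot: [1.583, 0.855, -0.042]
force: [-0.4, -0.7, -1.7]
grip_width: 0.0109
t 25.6 pos [ 0.5533 -0.0196  0.4553] delta tool mm [-19.5 -15.3  -0.4] 
R [[0.656, 0.753, -0.051], [-0.027, -0.043, -0.999], [-0.755, 0.656, -0.008]] jaw yaw -3.29 force [-0.3831 -0.7037 -1.7401] grip 0.010891294990123325
[-1.0818 -0.2612  0.7583  2.0636  0.6561  0.662  -0.7316] [90.6793 48.9897 -2.3863]
```

```bash
python3 -m pendant '[[20,23,0,0],[38,44,0,0],[38,44,0,0],[38,44,0,0],[38,44,0,0],[38,44,0,0],[38,44,0,0],[38,44,0,0],[38,44,0,0],[0,0,0,0]]'; python3 -c "
from h import *
go([.529,-.018,.46])
o=bot.observe();print(o['qpos'],np.degrees(o['tool_rot']))"
```

```text
clock: 26.85
position: [0.9275, -0.0319, 0.419]
tool_rot: [1.589, 0.924, -0.036]
force: [-1.7, -1.1, -2.7]
grip_width: 0.0111
t 26.85 pos [ 0.9275 -0.0319  0.419 ] delta tool mm [-273.  -293.5    5.6] 
R [[0.602, 0.797, -0.05], [-0.021, -0.046, -0.999], [-0.798, 0.602, -0.011]] jaw yaw -3.32 force [-1.7133 -1.0617 -2.6593] grip 0.011058605121587043
[-0.4009  0.7318  0.75    1.1252 -0.6661  0.8254  0.2976] [91.0187 52.9574 -2.0437]
```

```bash
python3 -m pendant '[[15,47,0,0],[15,47,0,0],[15,47,0,0],[5,55,0,0],[0,62,0,0],[0,62,0,0],[0,62,0,0],[0,0,0,0]]'; python3 -c "
from h import *
go([.529,-.018,.46])
o=bot.observe();print(o['qpos'],np.degrees(o['tool_rot']))"
```

```text
clock: 27.85
position: [1.06, -0.0435, 0.4885]
tool_rot: [1.652, 0.876, 0.042]
force: [-1.3, -0.2, -2.4]
grip_width: 0.0106
t 27.85 pos [ 1.06   -0.0435  0.4885] delta tool mm [-317.  -427.5  -13.1] 
R [[0.64, 0.769, -0.02], [0.027, -0.049, -0.998], [-0.768, 0.638, -0.052]] jaw yaw -3.63 force [-1.3452 -0.1896 -2.4387] grip 0.010638830197307696
[-0.0579  1.106   1.0365  0.1684 -1.0666  1.2566  0.0555] [94.6376 50.2032  2.3939]
```

```bash
python3 -m pendant '[[0,62,0,-2],[0,62,0,-2],[0,62,0,0],[0,62,0,0],[0,62,0,0],[0,0,0,0]]'; python3 -c "
from h import *
go([.529,-.018,.46])
o=bot.observe();print(o['qpos'],np.degrees(o['tool_rot']))"
```

```text
clock: 28.6
position: [1.073, -0.0347, 0.5964]
tool_rot: [1.57, 0.678, 0.02]
force: [-0.5, -1.4, -1.4]
grip_width: 0.0106
t 28.6 pos [ 1.073  -0.0347  0.5964] delta tool mm [-337.8 -447.2  -27.7] 
R [[0.779, 0.627, 0.02], [0.015, 0.013, -1.0], [-0.627, 0.779, 0.001]] jaw yaw 1.19 force [-0.4598 -1.4053 -1.4291] grip 0.010598211769340483
[-0.0758  1.0344  1.0694  0.1685 -1.0842  1.132   0.1079] [89.9599 38.849   1.1238]
```

```bash
python3 -m pendant '[[-10,-15,0,0],[-15,-20,0,0],[-24,-24,0,0],[-24,-24,0,0],[-24,-24,0,0],[-24,-24,0,0],[-24,-24,0,0],[-24,-22,0,0],[0,0,0,0]]'; python3 -c "
from h import *
go([.527,-.018,.50])
o=bot.observe();print(o['qpos'],np.degrees(o['tool_rot']))"
```

```text
clock: 29.72
position: [0.8369, -0.0402, 0.5661]
tool_rot: [1.573, 0.679, 0.02]
force: [0.2, 0.1, -2.4]
grip_width: 0.011
t 29.725 pos [ 0.8369 -0.0402  0.5661] delta tool mm [-199.2 -245.9  -28. ] 
R [[0.778, 0.628, 0.019], [0.016, 0.011, -1.0], [-0.628, 0.778, -0.002]] jaw yaw 0.98 force [ 0.2185  0.1206 -2.3743] grip 0.011020257838319156
[-0.7241  0.524   1.1755  1.4161 -1.0016  0.7438  0.6905] [90.1192 38.9234  1.1701]
```

```bash
python3 -m pendant '[[-20,-20,-2,0],[-20,-20,-2,0],[-20,-20,-2,0],[-18,-18,-2,0],[0,0,0,0]]'; python3 -c "
from h import *
go([.527,-.018,.50])
o=bot.observe();print(o['qpos'],np.degrees(o['tool_rot']))"
```

```text
clock: 30.35
position: [0.728, -0.0335, 0.5541]
tool_rot: [1.573, 0.679, 0.021]
force: [-0.2, -0.7, -2.3]
grip_width: 0.0108
t 30.35 pos [ 0.728  -0.0335  0.5541] delta tool mm [-122.1 -168.2  -19.5] 
R [[0.778, 0.628, 0.02], [0.017, 0.012, -1.0], [-0.628, 0.778, -0.001]] jaw yaw 1.06 force [-0.2275 -0.7296 -2.255 ] grip 0.01083824385985449
[-1.0939  0.3088  1.3845  1.7019 -0.8216  0.5929  0.6679] [90.1011 38.9315  1.2259]
```

```bash
python3 -m pendant '[[-15,-15,-2,0],[-15,-15,-2,0],[-15,-15,-2,0],[0,0,0,0]]'; python3 -c "
from h import *
go([.527,-.018,.50])
o=bot.observe();print(o['qpos'],np.degrees(o['tool_rot']))"
```

```text
clock: 30.85
position: [0.6818, -0.032, 0.5408]
tool_rot: [1.577, 0.718, 0.018]
force: [0.3, 1.0, -2.0]
grip_width: 0.011
t 30.85 pos [ 0.6818 -0.032   0.5408] delta tool mm [ -89.5 -132.5  -16. ] 
R [[0.753, 0.658, 0.014], [0.014, 0.006, -1.0], [-0.658, 0.753, -0.005]] jaw yaw 0.5 force [ 0.2898  1.0028 -1.984 ] grip 0.01101177673533845
[-1.2952  0.0379  1.3167  1.7878 -0.1138  0.4937  0.0924] [90.3584 41.1582  1.0407]
```

```bash
python3 -m pendant '[[-14,-16,-2,0],[-14,-16,-2,0],[-14,-16,-2,0],[0,0,0,0]]'; python3 -c "
from h import *
go([.527,-.018,.50])
o=bot.observe();print(o['qpos'],np.degrees(o['tool_rot']))"
```

```text
clock: 31.35
position: [0.6247, -0.0276, 0.5283]
tool_rot: [1.58, 0.734, 0.019]
force: [0.6, -0.5, -2.0]
grip_width: 0.0106
t 31.35 pos [ 0.6247 -0.0276  0.5283] delta tool mm [-53.5 -86.4 -10.7] 
R [[0.742, 0.67, 0.013], [0.014, 0.003, -1.0], [-0.67, 0.742, -0.007]] jaw yaw 0.29 force [ 0.5677 -0.545  -2.0492] grip 0.010599065973670318
[-1.1025 -0.1874  0.8923  1.9011  0.4732  0.5616 -0.4429] [90.5475 42.0553  1.1109]
```

```bash
python3 -m pendant '[[-10,-17,-2,0],[-10,-17,-2,0],[-10,-17,-2,0],[-10,-17,-2,-0.5],[-8,-12,-1,0],[0,0,0,0],[0,0,0,0]]'; python3 -c "
from h import *
go([.528,-.019,.49])
o=bot.observe();print(o['qpos'],np.degrees(o['tool_rot']))"
```

```text
clock: 32.22
position: [0.5369, -0.0198, 0.501]
tool_rot: [1.57, 0.733, 0.018]
force: [0.3, 0.8, -2.5]
grip_width: 0.0106
t 32.225 pos [ 0.5369 -0.0198  0.501 ] delta tool mm [  0.8 -14.1  -1. ] 
R [[0.743, 0.669, 0.019], [0.013, 0.013, -1.0], [-0.669, 0.743, 0.001]] jaw yaw 1.11 force [ 0.2936  0.849  -2.4558] grip 0.010645624091817752
[-0.6978 -0.2968  0.4267  2.089   0.5565  0.5534 -0.5767] [89.9371 42.0239  1.0194]
```

```bash
python3 -m pendant '[[7,-12,-1,0],[7,-14,0,0],[0,0,0,0],[0,0,0,0]]'; python3 -c "
from h import *
go([.528,-.019,.47])
o=bot.observe();print(o['qpos'],np.degrees(o['tool_rot']))"
```

```text
clock: 32.72
position: [0.5293, -0.0183, 0.4729]
tool_rot: [1.569, 0.732, 0.019]
force: [0.4, -0.5, -2.7]
grip_width: 0.0109
t 32.725 pos [ 0.5293 -0.0183  0.4729] delta tool mm [ 1.  -3.   0.7] 
R [[0.744, 0.668, 0.02], [0.014, 0.014, -1.0], [-0.668, 0.744, 0.001]] jaw yaw 1.24 force [ 0.3738 -0.4538 -2.7021] grip 0.010892188400127626
[-0.6655 -0.2873  0.4057  2.1579  0.6003  0.4814 -0.6315] [89.9105 41.9257  1.1043]
```

```bash
python3 -m pendant '[[13,-15,0,0],[13,-15,0,0],[13,-15,0,0],[13,-15,0,0],[0,0,0,0]]'; python3 -c "
from h import *
go([.529,-.018,.39])
o=bot.observe();print(o['qpos'],np.degrees(o['tool_rot']))"
```

```text
clock: 33.35
position: [0.5275, -0.019, 0.3925]
tool_rot: [1.568, 0.734, 0.017]
force: [0.6, -0.1, -1.9]
grip_width: 0.011
t 33.35 pos [ 0.5275 -0.019   0.3925] delta tool mm [ 2.8 -0.9 -1. ] 
R [[0.743, 0.669, 0.019], [0.013, 0.015, -1.0], [-0.669, 0.743, 0.002]] jaw yaw 1.25 force [ 0.5893 -0.0844 -1.9488] grip 0.010974267763413328
[-0.5156 -0.1708  0.3376  2.307   0.7947  0.2257 -0.8478] [89.824  42.0272  0.9905]
```

Now approaching the q6/q4 limits, which should raise the pitch a few degrees.

```bash
python3 -m pendant '[[13,-15,0,0],[13,-15,0,0],[13,-15,0,0],[0,0,0,0]]'; python3 -c "
from h import *
go([.529,-.018,.33])
o=bot.observe();print(o['qpos'],np.degrees(o['tool_rot']))"
```

```text
clock: 33.85
position: [0.5277, -0.0201, 0.3488]
tool_rot: [1.565, 0.731, 0.014]
force: [0.2, 0.2, -1.7]
grip_width: 0.0108
t 33.85 pos [ 0.5277 -0.0201  0.3488] delta tool mm [ 13.6 -13.1  -2.2] 
R [[0.744, 0.668, 0.017], [0.01, 0.015, -1.0], [-0.668, 0.744, 0.004]] jaw yaw 1.25 force [ 0.1515  0.2289 -1.6518] grip 0.010789238425971697
[-0.7492 -0.1203  0.58    2.3896  1.4932  0.1626 -1.5439] [89.6843 41.9029  0.7819]
```

```bash
python3 -m pendant '[[20,-22,0,0.3],[20,-22,0,0],[0,0,0,0]]'; python3 -c "
from h import *
go([.529,-.018,.33])
o=bot.observe();print(o['qpos'],np.degrees(o['tool_rot']))"
```

```text
clock: 34.22
position: [0.5336, -0.0235, 0.3279]
tool_rot: [1.569, 0.736, 0.008]
force: [0.3, 1.6, -2.2]
grip_width: 0.0104
t 34.225 pos [ 0.5336 -0.0235  0.3279] delta tool mm [-4.8 -1.5 -5.6] 
R [[0.741, 0.671, 0.009], [0.006, 0.007, -1.0], [-0.671, 0.741, 0.002]] jaw yaw 0.61 force [ 0.2616  1.5855 -2.165 ] grip 0.010351283941379416
[-1.0611 -0.094   0.9167  2.4151  1.9044  0.162  -1.9443] [89.8795 42.1618  0.4327]
```

```bash
python3 -m pendant '[[5,-40,0,0],[5,-40,0,0],[0,0,0,0]]'; python3 -c "
from h import *
go([.529,-.018,.33])
o=bot.observe();print(o['qpos'],np.degrees(o['tool_rot']))"
```

```text
clock: 34.6
position: [0.53, -0.0263, 0.3072]
tool_rot: [1.572, 0.77, 0.011]
force: [-0.0, 0.0, -1.8]
grip_width: 0.0109
t 34.6 pos [ 0.53   -0.0263  0.3072] delta tool mm [-16.5  15.7  -8.3] 
R [[0.718, 0.696, 0.009], [0.008, 0.006, -1.0], [-0.696, 0.718, -0.001]] jaw yaw 0.47 force [-0.0433  0.0444 -1.7693] grip 0.010852377624539535
[-1.3881 -0.1026  1.2651  2.4299  1.9678  0.1625 -1.9829] [90.092  44.1014  0.6018]
```

```bash
python3 -m pendant '[[-7,7,-3,0],[-7,7,-4,0],[0,0,0,0],[0,0,0,0],[0,0,0,0]]'; python3 - <<'E'
from h import *
go([.529,-.019,.33])
o=bot.observe();print(o['qpos'],o['qd'],np.degrees(o['tool_rot']))
R=Ro.from_euler('xyz',o['tool_rot']).as_matrix(); print("mid",o['position']+.0305*R[:,0])
for n in("wrist","scene","side"):
    f=grab_frame(n); save(f,n+"F")
E
```

```text
clock: 35.22
position: [0.5291, -0.0206, 0.3254]
tool_rot: [1.571, 0.771, 0.008]
force: [0.4, 1.1, -2.4]
grip_width: 0.0107
t 35.225 pos [ 0.5291 -0.0206  0.3254] delta tool mm [-3.2  3.2 -1.6] 
R [[0.717, 0.697, 0.008], [0.005, 0.006, -1.0], [-0.697, 0.717, 0.0]] jaw yaw 0.45 force [ 0.3883  1.0611 -2.3929] grip 0.01074298325575185
[-1.061  -0.1028  0.9008  2.4005  1.5542  0.1673 -1.604 ] [-0.0138  0.0014 -0.0008  0.0005 -0.009  -0.0019  0.0092] [89.9891 44.1544  0.437 ]
mid [ 0.5509 -0.0205  0.3042]
```

View pics/wristF.png

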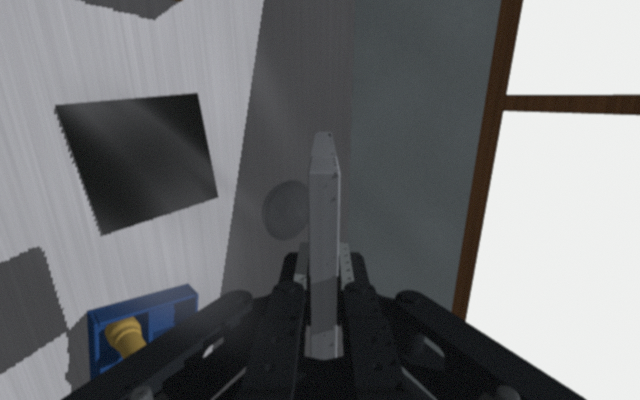

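View pics/sceneF.png

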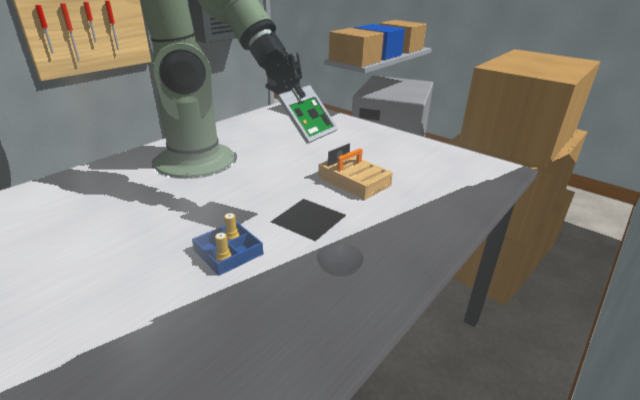

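View pics/sideF.png

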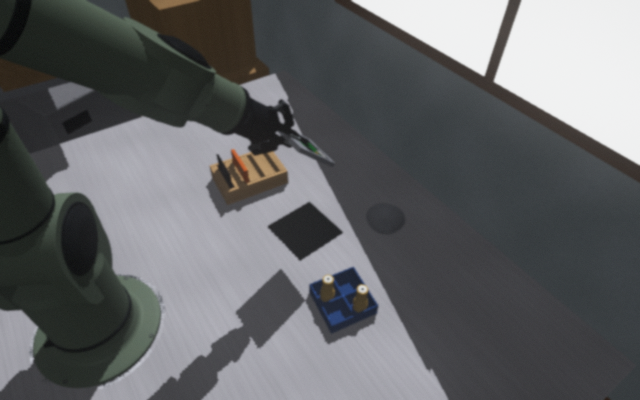

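```bash
python3 - <<'E'
from h import *
s=grab_frame("scene");d=grab_frame("side")
print(proj(s,[.5509,-.0205,.304]),proj(d,[.5509,-.0205,.304]))
save(s,"sF2",(260,60,360,160),5); save(d,"dF2",(240,90,350,190),5)
print(bot.observe()['qd'])
E
```

```text
[307.9711 113.5423] [303.838  145.1853]
[ 0.0091 -0.0015 -0.0042 -0.0001 -0.0035 -0.001   0.0022]
```

View pics/sF2.png

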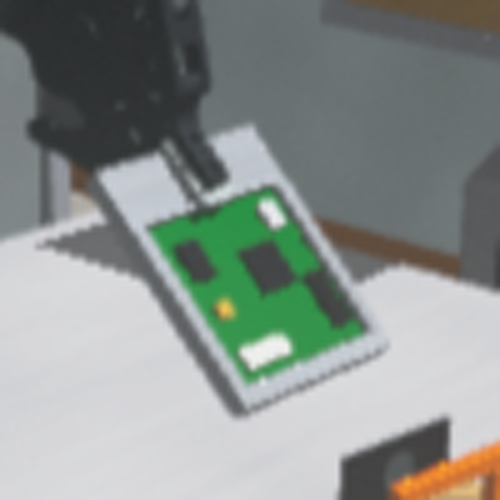

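View pics/dF2.png

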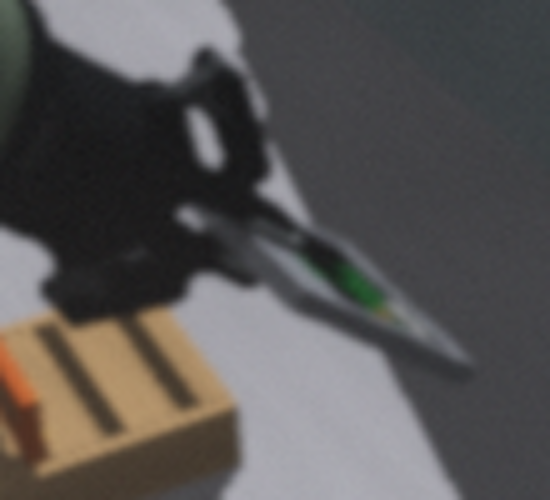

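```bash
python3 - <<'E'
from h import *
s=grab_frame("scene"); o=bot.observe(); R=Ro.from_euler('xyz',o['tool_rot']).as_matrix(); m=o['position']+.0305*R[:,0]
for a,b in((1,1),(1,-1),(-1,1),(-1,-1)):
    X=m+a*.065*R[:,0]+b*.055*R[:,2]+.006*R[:,1]; u=proj(s,X); print(a,b,X,(u-[260,60])*5)
E
python3 -m pendant '[[0,0,0,0],[0,0,0,0],[0,0,0,0],[0,0,0,0]]'
```

```text
1 1 [ 0.6023 -0.0746  0.2634] [245.4275 407.9768]
1 -1 [0.6014 0.0354 0.2634] [391.0086 343.1404]
-1 1 [ 0.509  -0.0754  0.3539] [ 92.7793 170.8434]
-1 -1 [0.5081 0.0346 0.3539] [249.1087 123.4446]
clock: 36.02
position: [0.5291, -0.0208, 0.3256]
tool_rot: [1.571, 0.77, 0.007]
force: [0.7, -0.5, -2.1]
grip_width: 0.0104
```

```bash
python3 -c "
from workcell import job_done
print(job_done())"
```

```text
the job is handed in; nothing more can be done
None
```

I stood both lamp holders upright in the crate and drew the board out of its slot. I handed the job in at about 36 s, with the board still held over the mat. No verdict came back, so everything below is from my own checks.

- **Lamps:** they stand in diagonally opposite cells, and the mat is clear.
- **Board angle:** the face is tilted at about 44°, with the component side facing up and away from the robot. The rail is the higher edge and level to within 0.1°, by the arm's own readings.
- **Board position:** the middle of the board is at about (0.551, -0.021, 0.304). That is within 2 mm of my measured mat centre. The lowest part is about 0.25 m above the shelf. The board corners predicted from the arm's pose match the scene picture to within about 1.5 pixels.
- **Stillness:** over the last 0.8 s of holding, the tool position changed by about 0.2 mm.
- **Shutter plate, bezel and dish:** in the last pictures they look unmoved. I judged this by eye and did not measure it.

**How the tilt was reached:** the moves can only turn the tool about its own finger axis. I got the 45° tilt by pushing the arm against its reach and joint limits.

**Things that went less than cleanly:**
- The first return over the mat ended at 49°, so I extended the arm and repeated the tilt.
- While the arm was fully stretched, joint 4 read 0.168 to 0.169, against a stated lower limit of 0.17 (given to two decimals). I could not tell whether that counts as passing its range.
- The final pose is close to joint limits: joint 6 at 0.167 (limit 0.16) and joint 4 at 2.40 (limit 2.43).

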